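# Show which gouge goes to the strop

## Robot

A 6-joint arm with a two-finger parallel gripper is mounted at the origin on the work surface. World frame = base frame: x ahead of the robot, y to its left, z up, the work surface at z = 0. Lengths are in m, angles in rad, forces in N, time in s.
With the tool pointing down it reaches from about 0.35 to 1 m from the base axis. Payload 7.1 kg.
Tool frame: the origin (TCP) lies between the finger pads, 19 mm behind the fingertips; this is the grasp point; z points along the fingers, y is the line along which they close (so a half turn about z gives the same grasp; the last joint's range is limited). The gripper opens to 85 mm and grips with 20 to 120 N. Pads are 22 mm wide; open, the fingers measure 114 mm over their backs; the gripper's body (76 mm by 85 mm) begins 54 mm behind the grasp point. The pads swing forward as they close: fully open they stand 13 mm farther back than shut.
Start: joints at [-1.164, 0.423, 1.63, -0, 1.089, -0.019], TCP at [0.258, -0.569, 0.25] pointing down, gripper open.
Joint ranges: [-3, 3], [-0.9, 2.11], [0.09, 2.58], [-1.31, 4.45], [0.11, 2.69], [-2.54, 2.54]. Speed limits (rad/s): [2.39, 2.39, 3.01, 3.14, 3.14, 3.14].

## Interface

Orientations are given as [roll, pitch, yaw] about the fixed x, y, z axes, in that order (R = Rz(yaw) Ry(pitch) Rx(roll)).
In Python, from cell import ctrl, viewer, order gives the robot as it stands.
- The arm moves only by the shell command python3 -m creep 'ROWS'. ROWS is JSON, a list of rows, each a list of 7 numbers: the opening, from -1 (shut) to 1 (fully open), then the shift along the tool's x, y, z in units of 60 mm (1.0 is 60 mm), then the turn, a rotation vector about the tool's x, y, z in units of 5 degrees (1.0 is 5 degrees). In form: [[claw, tx, ty, tz, ax, ay, az], ...]. A call has 1 to 20 rows; each row is the pose to reach, as a shift and turn from the pose commanded when the call began, along the tool's axes at that moment; what a row does not reach only later rows make up. A row lasts 1/8 s, in which the tool goes at most 62.5 mm and 10.7 degrees, less where a joint would pass 70% of its speed; a pose out of reach is approached as far as the arm can. A call with a gripper value outside its range is refused whole. The fingers move at their own pace and stop on an object; the grip force is fixed at half the most. Time passes only in rows, so rows that repeat a pose let the fingers close. It gives the time, the measured TCP pose, the force, the opening and the grip force at its end, in the units of the state.
- ctrl.get_obs(): the state, without advancing time (a new reading comes with each control period).
- viewer.camera(name): name is "scene" or "top"; returns a dict with "color" (420x560x3 uint8, blue, green, red), "range_z" (420x560 float32, m along the optical axis (not along the pixel's ray), 0 where there is no reading), "intrinsics" (3x3 intrinsics, pixels), "world_to_cam" (4x4, takes a point from world to camera coordinates). Camera axes: x right, y down, z forward; pixel columns grow to the right and rows downward; lengths in m; the calibration is good to about 2 mm. A picture is of the moment at which its call begins.
- order.hand_in(): hands the job in; it is judged then, once.
The state is a dict: "t": time; "joints": joint angles; "joint_vel": joint speeds; "tau": joint torques, N m; "ee_pos": TCP position; "tool_rot": TCP orientation; "ft_force": force on the tool from outside, world axes, zero at the start; "torque": the same for the moment, N m; "opening": opening from 0.0 (shut) to 1.0 (fully open); "grip_force": force on a finger pad.
Only numpy, scipy, OpenCV 4.12 (cv2) and the standard library are available. Lean on these libraries where they do the work, as an engineer would, in place of code of your own. Each camera call takes 0.05 s, during which the arm holds its last target. There are 200 camera calls.

## Task

Show the apprentice which gouge is due for honing, and where: with the fingertips, gently push the ridge on the tool case's sliding cover until the case is fully open, without pinching it. Then point straight down at the middle of the red handle, fingertips two or three centimetres above it, and stay there for about two seconds without touching it or pointing at the other gouges. Last, point in the same way at the middle of the green strop, and finish there, still pointing. Leave everything else where it is.

Things in the scene. Friction and masses are not known exactly. Their poses are not given: they have to be found in the camera images.
- case: Fixed wooden tool case, 220 (x) by 360 (y) by 45 mm high; place and yaw vary. Origin: centre of its underside. Right half (-y): three slots along x, 54 mm wide, at y = -30, -89, -147 mm, floor 8 mm up, under a plywood cover that slides along y. Left half (+y): closed deck. Pushing case, cover or ridge with over 30 N, or pinching the ridge, fails.
- lid (a joint): Travel of the sliding cover in m: about 0 to 0.02 at the start (slots covered), 0.176 fully open at the end stop. It grows as the cover moves along the case's +y onto the left deck. 0.16 and more counts as open. Moving it takes about 2 N and it stays where it is left.
- lid_push (a point): Middle of the -y face of the dark push ridge on the sliding cover, moving with it. Push it along the case's +y. Ridge 100 mm long (case x), 14 mm thick (y), 32 mm tall; point 16 mm above the cover plate and 16 mm below the ridge's top (plate top 55 mm, ridge top 87 mm above the table). The plate extends 102 mm from this face to -y.
- gouge_red: Carving gouge with a bright red handle, in a case slot along the case's x, 175 mm long: handle 100 mm long, 24 mm thick, towards the robot (-x); blade towards +x. Origin: under the middle of the handle, on the slot floor; the handle's top is 24 mm above it; x towards the blade, z up. Slot varies. Hidden by the cover at first. Not to be touched.
- gouge_blue: Carving gouge with a blue handle, in a case slot along the case's x, 175 mm long: handle 100 mm long, 24 mm thick, towards the robot (-x); blade towards +x. Origin: under the middle of the handle, on the slot floor; the handle's top is 24 mm above it; x towards the blade, z up. Slot varies. Hidden by the cover at first. Not to be touched.
- gouge_wood: Carving gouge with a pale wooden handle, in a case slot along the case's x, 175 mm long: handle 100 mm long, 24 mm thick, towards the robot (-x); blade towards +x. Origin: under the middle of the handle, on the slot floor; the handle's top is 24 mm above it; x towards the blade, z up. Slot varies. Hidden by the cover at first. Not to be touched.
- strop: Honing strop: a pale wooden board with a dark green top, 220 mm (x) by 70 mm (y) by 18 mm, lying loose on the bench to the right of the case. Origin: centre of its underside; x along its length, z up. Not to be touched.
- compound_bar: Bystander: small green bar of honing compound, 85 x 30 x 24 mm, lying to the left of the case. Origin: centre of its underside.
- knife: Bystander: carving knife with a dark wooden handle, 160 mm long, 16 mm high, lying between the robot and the strop. Origin: under the middle of the handle.
- carved_head: Bystander: carved wooden head, 85 x 80 mm, 160 mm high, standing to the left of the case. Origin: centre of its underside.

How it is judged:
By the outcome, as a careful person would: the job done as asked, in the order asked, and still so for the second after the job is handed in, with the robot touching nothing.
It also fails if it takes over 64 s, if anything falls off the work surface, if the arm or the gripper's body presses on something with over 40 N, if the wrist force passes 120 N, or if a joint passes its speed limit or range.

## Working session

There is one attempt and no reset: what is moved stays moved. The work goes in short steps, Python scripts to look and compute and a shell command to move; the robot and the scene stay as the last step left them, time stands still between calls to the robot, and variables do not carry over. Pictures are saved under pics/ and viewed, at most 10 in all, crops included, and the job is handed in when it is done.

```bash
mkdir -p pics; ls; python3 - <<'E'
from cell import ctrl,viewer
import cv2,numpy as np
print(ctrl.get_obs())
for n in("scene","top"):
    c=viewer.camera(n);cv2.imwrite(f"pics/{n}0.png",c["color"]);np.savez(f"{n}0.npz",**c)
    print(n,c["intrinsics"].tolist(),np.round(np.linalg.inv(c["world_to_cam"]),3).tolist())
a=cv2.imread("pics/scene0.png");b=cv2.imread("pics/top0.png")
E
```

```text
pics
{'t': 0.0, 'joints': array([-1.16399165e+00,  4.23851002e-01,  1.63072382e+00, -5.12461781e-06,
        1.08858004e+00, -1.90280186e-02]), 'joint_vel': array([-1.40437023e-03,  6.48464831e-04,  1.51777369e-03, -5.15668202e-05,
       -5.86519296e-04, -1.06737608e-03]), 'tau': array([-1.18168540e-03, -5.57392430e+01, -2.81743151e+01, -1.75400082e-04,
        7.42537959e-03,  1.25545628e-05]), 'ee_pos': array([ 0.25797027, -0.56869282,  0.24922603]), 'tool_rot': array([-3.14003064e+00, -2.51882238e-05,  4.25835054e-01]), 'ft_force': array([ 0.97714022, -0.35396579,  0.3367678 ]), 'torque': array([ 0.00986104, -0.00730213,  0.02667978]), 'grip_force': 0.0, 'opening': 1.003969438864258}
scene [[482.955882604111, 0.0, 287.1716778545467], [0.0, 482.955882604111, 199.29990419816596], [0.0, 0.0, 1.0]] [[0.386, 0.649, -0.656, 1.393], [0.922, -0.268, 0.278, -0.37], [0.005, -0.712, -0.702, 1.045], [0.0, 0.0, 0.0, 1.0]]
top [[509.71279177465334, 0.0, 274.77673773384726], [0.0, 509.71279177465334, 209.87252945787188], [0.0, 0.0, 1.0]] [[-0.024, -0.988, 0.149, 0.334], [-1.0, 0.026, 0.008, 0.019], [-0.012, -0.149, -0.989, 1.252], [0.0, 0.0, 0.0, 1.0]]
```

View pics/top0.png

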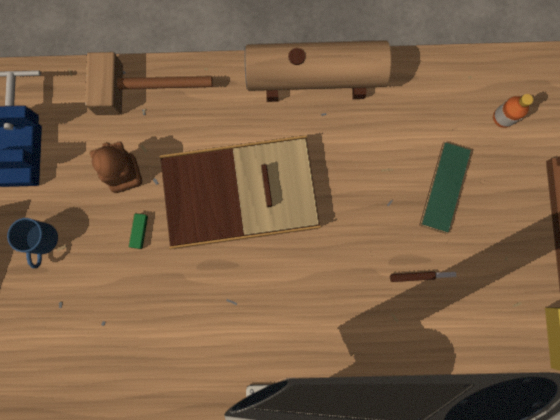

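View pics/scene0.png

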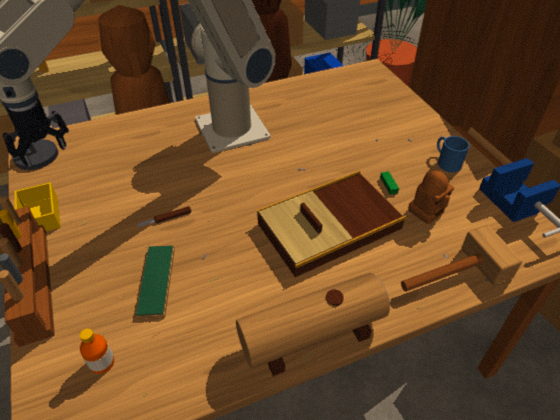

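The top view shows the pale cover at about (276,186), the dark ridge at (267,186), the case corners (162,158), (306,138), (318,226), (172,246), and the strop centred at (447,187). The scene view confirms this: ridge at (312,217), strop at (155,282).

```bash
cat > h.py <<'E'
import cv2,numpy as np
def cloud(c):
    z=c["range_z"].astype(float);v,u=np.indices(z.shape)
    K=c["intrinsics"];p=np.stack([(u-K[0,2])/K[0,0]*z,(v-K[1,2])/K[1,1]*z,z],-1)
    T=np.linalg.inv(c["world_to_cam"]);w=p@T[:3,:3].T+T[:3,3];w[z<=0]=np.nan
    return w
def ray(c,uv,h):
    uv=np.atleast_2d(np.asarray(uv,float));d=np.c_[uv,np.ones(len(uv))]@np.linalg.inv(c["intrinsics"]).T
    T=np.linalg.inv(c["world_to_cam"]);d=d@T[:3,:3].T;o=T[:3,3]
    return o+d*((h-o[2])/d[:,2])[:,None]
def rect(p):
    (cx,cy),(a,b),t=cv2.minAreaRect((p[:,:2]*1000).astype(np.float32))
    return np.round([cx,cy,a,b,t],1)
E
python3 - <<'E'
from h import *
for n,box in(("top",(150,330,125,255)),("scene",(250,410,165,275))):
    c=dict(np.load(n+"0.npz"));w=cloud(c);hsv=cv2.cvtColor(c["color"],cv2.COLOR_BGR2HSV)
    m=np.zeros(w.shape[:2],bool);m[box[2]:box[3],box[0]:box[1]]=1
    if n=="scene": m&=w[...,0]<0.72
    k=w[m&(w[...,2]>.03)];print(n,"case",rect(k))
    r=w[m&(w[...,2]>.08)&(w[...,2]<.1)];print("ridge top",rect(r),len(r),np.median(r[:,2]))
    k2=w[m&(w[...,2]>.05)&(w[...,2]<.06)];print("plate",rect(k2),np.median(k2[:,2]))
    d=w[m&(w[...,2]>.035)&(w[...,2]<.049)];print("deck z",np.median(d[:,2]),rect(d))
    g=cv2.inRange(hsv,(60,60,20),(95,255,255))
    cs,_=cv2.findContours(g,cv2.RETR_EXTERNAL,cv2.CHAIN_APPROX_NONE)
    for q in sorted(cs,key=cv2.contourArea)[-3:]:
        mm=np.zeros(g.shape,np.uint8);cv2.drawContours(mm,[q],-1,1,-1);p=w[mm>0];p=p[~np.isnan(p[:,0])]
        h=np.median(p[:,2]);print("green",cv2.contourArea(q),h,rect(p),"ray",rect(ray(c,q[:,0],h)))
E
```

```text
top case [565.2 115.9 228.4 361.2   6.5]
ridge top [571.8  48.3  98.7  13.8   6.7] 249 0.08688654390139594
plate [565.3 114.8 228.5 358.8   6.5] 0.05532758172543151
deck z 0.04531669825860796 [563.5 115.7 224.6 361.1   6.5]
green 0.5 0.8279234180140973 [ 255.8 -188.6    0.4    2.9   20.7] ray [ 256.  -188.4    1.2    2.6   16.2]
green 356.5 0.024109741006326235 [477.6 364.1  28.3  79.8  81.2] ray [477.6 363.   29.7  80.4  81. ]
green 2093.0 0.018442039976812707 [ 568.5 -392.8   64.8  213.7   70.7] ray [ 568.  -392.9   63.6  212.4   70.7]
scene case [565.3 117.4 232.7 365.7   6.3]
ridge top [573.8  48.7 101.   16.9   7.2] 157 0.08536379167622665
plate [565.5 117.1 232.5 362.4   6.2] 0.0541252268969169
deck z 0.044316723311274675 [564.8 117.3 231.8 365.6   6.3]
green 124.0 -0.048631348443504585 [-808.6 1357.5   47.1  318.    56.9] ray [-715.2 1284.4   59.3  254.3   50.3]
green 182.0 0.022267814333525537 [482.8 364.1  28.   88.2  80.4] ray [487.9 360.3  33.4  96.1  81.3]
green 1574.0 0.016911361989886853 [ 568.4 -391.7   65.7  218.5   70.4] ray [ 569.3 -391.9   64.   215.    70.6]
```

```bash
python3 -m creep '[[-1,0.5,-0.35,0,0,0,0.3],[-1,1.2,-0.9,0,0,0,0.6],[-1,2,-1.5,0,0,0,0.9],[-1,2.8,-2.1,0,0,0,1.2],[-1,3.6,-2.65,0,0,0,1.5],[-1,4.4,-3.2,0,0,0,1.8],[-1,5.2,-3.8,0,0,0,2.1],[-1,6,-4.4,0,0,0,2.4],[-1,6.8,-5,0,0,0,2.7],[-1,7.5,-5.5,0,0,0,3],[-1,8.1,-5.95,0,0,0,3.3],[-1,8.5,-6.25,0,0,0,3.5],[-1,8.7,-6.4,0,0,0,3.58],[-1,8.78,-6.46,0,0,0,3.58],[-1,8.78,-6.46,0,0,0,3.58],[-1,8.78,-6.46,0,0,0,3.58]]'
```

```text
t: 2.1
ee_pos: [0.5774, 0.0005, 0.25]
tool_rot: [3.141, 0.0, 0.112]
ft_force: [-0.7, 0.0, 0.6]
opening: 0.002
grip_force: 0.0
```

```bash
python3 -m creep '[[-1,0,0,0.5,0,0,0],[-1,0,0,1.1,0,0,0],[-1,0,0,1.7,0,0,0],[-1,0,0,2.2,0,0,0],[-1,0,0,2.5,0,0,0],[-1,0,0,2.67,0,0,0],[-1,0,0,2.67,0,0,0],[-1,0,0,2.67,0,0,0]]'; python3 - <<'E'
from cell import ctrl,viewer
import cv2
c=viewer.camera("scene");cv2.imwrite("pics/s1.png",cv2.resize(c["color"][80:290,190:450],None,fx=3,fy=3)[:600,:780])
E
```

```text
t: 3.1
ee_pos: [0.5786, 0.0014, 0.0908]
tool_rot: [3.141, -0.002, 0.113]
ft_force: [0.3, -0.2, -0.6]
opening: -0.002
grip_force: 0.0
```

View pics/s1.png

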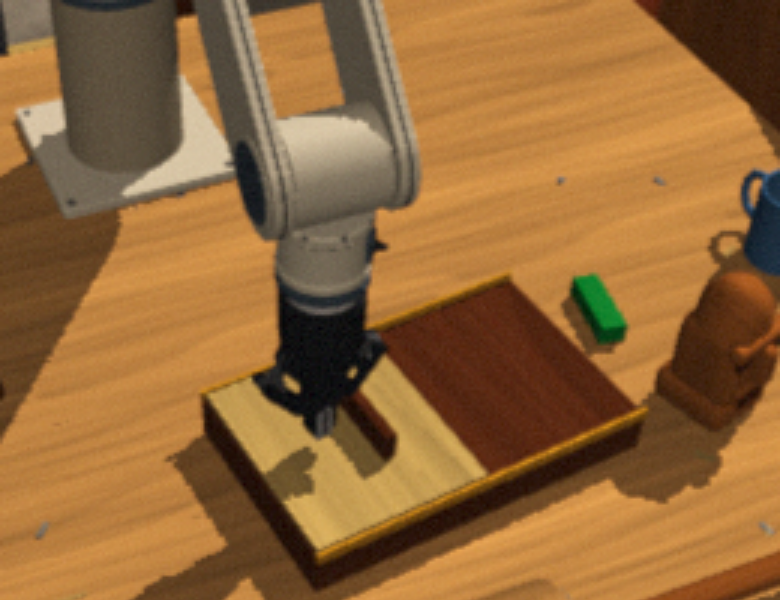

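The gripper stands shut behind the ridge (fingertips at (320,425), ridge at (370,420)), just above the plate, with nothing touching. Pushing gently along the case's +y (tool −y).

```bash
python3 -m creep '[[-1,0,-0.1,0,0,0,0],[-1,0,-0.2,0,0,0,0],[-1,0,-0.3,0,0,0,0],[-1,0,-0.4,0,0,0,0],[-1,0,-0.5,0,0,0,0],[-1,0,-0.6,0,0,0,0],[-1,0,-0.7,0,0,0,0],[-1,0,-0.8,0,0,0,0],[-1,0,-0.9,0,0,0,0],[-1,0,-1,0,0,0,0]]'; python3 -m creep '[[-1,0,-0.12,0,0,0,0],[-1,0,-0.24,0,0,0,0],[-1,0,-0.36,0,0,0,0],[-1,0,-0.48,0,0,0,0],[-1,0,-0.6,0,0,0,0],[-1,0,-0.72,0,0,0,0],[-1,0,-0.84,0,0,0,0],[-1,0,-0.96,0,0,0,0],[-1,0,-1.08,0,0,0,0],[-1,0,-1.2,0,0,0,0],[-1,0,-1.3,0,0,0,0],[-1,0,-1.4,0,0,0,0],[-1,0,-1.45,0,0,0,0],[-1,0,-1.5,0,0,0,0]]';python3 - <<'E'
from h import *
from cell import ctrl,viewer
print(ctrl.get_obs()["ee_pos"])
c=viewer.camera("scene");cv2.imwrite("pics/s2.png",cv2.resize(c["color"][80:280,190:450],None,fx=3,fy=3))
w=cloud(c);R=np.array([[.9936,.1132],[-.1132,.9936]])
q=(w[...,:2]-[.565,.116])@R.T
m=(abs(q[...,0])<.05)&(q[...,1]<.15)&(w[...,2]>.078)&(w[...,2]<.092)
print(np.percentile(q[m][:,1],[1,10,50,90,99]),m.sum())
m=(q[...,0]>.04)&(q[...,0]<.1)&(w[...,2]>.05)&(w[...,2]<.06);print("plate y",np.nanpercentile(q[m][:,1],[1,99]))
E
```

```text
t: 4.4
ee_pos: [0.571, 0.0614, 0.0898]
tool_rot: [3.142, 0.0, 0.113]
ft_force: [0.6, -2.6, 0.6]
opening: -0.001
grip_force: 1.1
t: 6.15
ee_pos: [0.5608, 0.1506, 0.0898]
tool_rot: [3.142, 0.0, 0.113]
ft_force: [0.3, -1.2, 0.0]
opening: -0.003
grip_force: 1.1
[0.56081653 0.150616   0.08981319]
[-0.83486685 -0.82376456 -0.77688724  0.05702007  0.06117742] 244
plate y [-0.05296295  0.24348348]
```

View pics/s2.png

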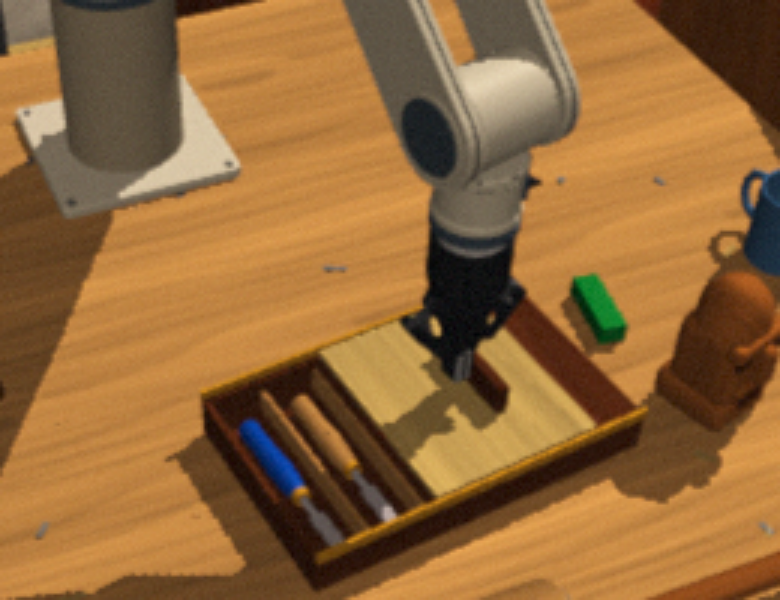

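The cover is about two thirds open: blue gouge at (270,455) and wood gouge at (325,430) are visible, and the plate still hides the red one. About 50 mm remain at ~2 N.

```bash
python3 -m creep '[[-1,0,-0.1,0,0,0,0],[-1,0,-0.2,0,0,0,0],[-1,0,-0.3,0,0,0,0],[-1,0,-0.4,0,0,0,0],[-1,0,-0.5,0,0,0,0],[-1,0,-0.58,0,0,0,0],[-1,0,-0.64,0,0,0,0],[-1,0,-0.68,0,0,0,0],[-1,0,-0.71,0,0,0,0],[-1,0,-0.74,0,0,0,0],[-1,0,-0.74,0,0,0,0]]'; python3 - <<'E'
from h import *
from cell import viewer
c=viewer.camera("scene")
w=cloud(c);R=np.array([[.9936,.1132],[-.1132,.9936]])
q=(w[...,:2]-[.565,.116])@R.T
m=(q[...,0]>.04)&(q[...,0]<.1)&(abs(q[...,1])<.2)&(w[...,2]>.051)&(w[...,2]<.06);print("plate y",np.nanpercentile(q[m][:,1],[0,1,3,97,99,100]))
E
```

```text
t: 7.58
ee_pos: [0.5558, 0.1947, 0.0898]
tool_rot: [-3.141, 0.0, 0.113]
ft_force: [0.8, -1.6, 0.6]
opening: -0.002
grip_force: 0.3
plate y [-0.01108258 -0.00834821 -0.00525704  0.16314081  0.16752325  0.17010562]
```

```bash
python3 -m creep '[[-1,0,-0.03,0,0,0,0],[-1,0,-0.06,0,0,0,0],[-1,0,-0.09,0,0,0,0],[-1,0,-0.09,0,0,0,0]]'; python3 -m creep '[[-1,0,-0.02,0,0,0,0],[-1,0,-0.03,0,0,0,0],[-1,0,-0.03,0,0,0,0]]'
```

```text
t: 8.12
ee_pos: [0.5552, 0.2002, 0.0898]
tool_rot: [-3.141, -0.0, 0.113]
ft_force: [-0.1, -1.1, -0.2]
opening: -0.0
grip_force: 0.4
t: 8.5
ee_pos: [0.5551, 0.2011, 0.0898]
tool_rot: [3.141, 0.0, 0.114]
ft_force: [0.6, -6.7, 0.5]
opening: -0.0
grip_force: 2.8
```

The force step to 6.7 N marks the end stop. Back off, rise, and look.

```bash
python3 -m creep '[[-1,0,0.1,0,0,0,0],[-1,0,0.3,0,0,0,0],[-1,0,0.5,0,0,0,0],[-1,0,0.5,-0.4,0,0,0],[-1,0,0.5,-1,0,0,0],[-1,0,0.5,-1.7,0,0,0],[-1,0,0.5,-2.3,0,0,0],[-1,0,0.5,-2.5,0,0,0],[-1,0,0.5,-2.5,0,0,0]]'; python3 - <<'E'
from h import *
from cell import ctrl,viewer
R=np.array([[.9936,.1132],[-.1132,.9936]])
for n in("scene","top"):
    c=viewer.camera(n);np.savez(n+"3.npz",**c);w=cloud(c);hsv=cv2.cvtColor(c["color"],cv2.COLOR_BGR2HSV)
    q=(w[...,:2]-[.565,.116])@R.T;ok=(abs(q[...,0])<.11)&(q[...,1]>-.18)&(q[...,1]<.02)&(w[...,2]<.055)
    m=(q[...,0]>.04)&(q[...,0]<.1)&(abs(q[...,1])<.2)&(w[...,2]>.051)&(w[...,2]<.06);print(n,"plate",np.nanpercentile(q[m][:,1],[1,99]))
    s=cv2.inRange(hsv,(0,180,60),(6,255,255))|cv2.inRange(hsv,(172,180,60),(180,255,255));s[~ok]=0
    p=w[s>0];print("red",len(p),rect(p),np.percentile(p[:,2],[50,95]))
    cs,_=cv2.findContours(s,cv2.RETR_EXTERNAL,cv2.CHAIN_APPROX_NONE);k=max(cs,key=cv2.contourArea)[:,0]
    print("px",k.min(0),k.max(0),"ray@.025",rect(ray(c,k,.025)))
a,b=[np.load(n+"3.npz")["color"] for n in("scene","top")]
cv2.imwrite("pics/p3.png",np.hstack([cv2.resize(a[120:290,230:430],(400,340)),cv2.resize(b[100:270,140:340],(400,340))]))
E
```

```text
t: 9.62
ee_pos: [0.5586, 0.1716, 0.24]
tool_rot: [-3.141, -0.001, 0.113]
ft_force: [0.3, -0.2, 0.0]
opening: -0.001
grip_force: 0.0
scene plate [-0.00205512  0.17449567]
red 214 [510.6  25.2 162.  123.2  81.6] [0.02744413 0.03259354]
px [305 203] [325 228] ray@.025 [530.3  83.5 102.5  27.2   3.7]
top plate [-0.00309295  0.17398543]
red 334 [530.6  84.8  96.1  22.    3.6] [0.02919257 0.03440342]
px [247 187] [258 226] ray@.025 [529.6  84.5  97.7  22.5   3.4]
```

View pics/p3.png

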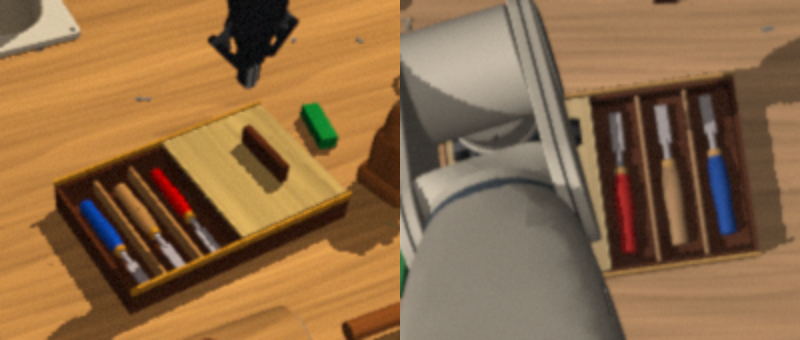

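The cover is at its stop; the slots are open, with red nearest the cover (scene crop (172,190), top crop (625,210)), then wood, then blue. I'll check how far the shut fingertips reach below the TCP before going down.

```bash
python3 - <<'E'
from h import *
w=cloud(dict(np.load("scene3.npz")))
m=(np.hypot(w[...,0]-.5586,w[...,1]-.1716)<.03)&(w[...,2]>.12)&(w[...,2]<.3)
z=np.sort(w[m][:,2]);print(len(z),z[:8])
p=np.array([.5586,.1716,.24]);t=np.array([.530,.0845,.077]);R=np.array([[.9936,.1132],[.1132,-.9936]])
print((R@(t-p)[:2])/.06,(p-t)[2]/.06)
E
```

```text
293 [0.22130449 0.22186841 0.22319954 0.22424953 0.22577624 0.22724872
 0.22748673 0.22834418]
[-0.63794467  1.38841733] 2.7166666666666663
```

```bash
python3 -m creep '[[-1,-0.2,0.4,0,0,0,0],[-1,-0.4,0.9,0,0,0,0],[-1,-0.6,1.3,0,0,0,0],[-1,-0.64,1.39,0.3,0,0,0],[-1,-0.64,1.39,0.9,0,0,0],[-1,-0.64,1.39,1.6,0,0,0],[-1,-0.64,1.39,2.2,0,0,0],[-1,-0.64,1.39,2.55,0,0,0],[-1,-0.64,1.39,2.68,0,0,0],[-1,-0.64,1.39,2.72,0,0,0],[-1,-0.64,1.39,2.72,0,0,0],[-1,-0.64,1.39,2.72,0,0,0]]'; python3 - <<'E'
from cell import viewer
import cv2
c=viewer.camera("scene");cv2.imwrite("pics/s4.png",cv2.resize(c["color"][120:280,230:430],None,fx=3,fy=3))
E
```

```text
t: 11.22
ee_pos: [0.5302, 0.0848, 0.0774]
tool_rot: [-3.142, -0.001, 0.113]
ft_force: [0.6, 0.1, -0.7]
opening: -0.003
grip_force: 0.0
```

View pics/s4.png

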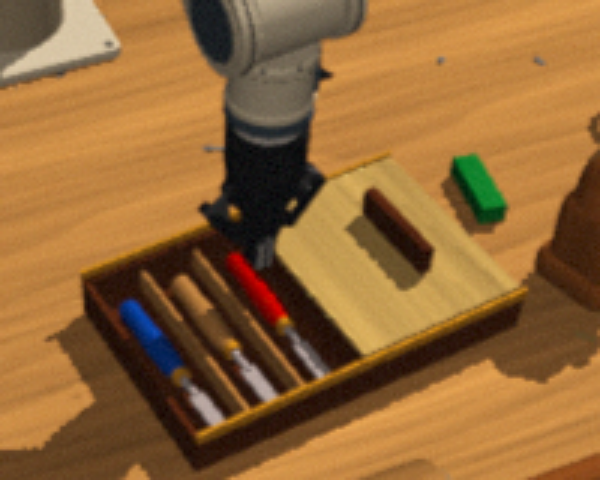

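The fingertips (263,265) hover above the middle of the red handle with a clear gap. I'll hold for over 2 s, then rise and go across to the strop.

```bash
python3 -m creep '[[-1,0,0,0,0,0,0],[-1,0,0,0,0,0,0],[-1,0,0,0,0,0,0],[-1,0,0,0,0,0,0],[-1,0,0,0,0,0,0],[-1,0,0,0,0,0,0],[-1,0,0,0,0,0,0],[-1,0,0,0,0,0,0],[-1,0,0,0,0,0,0],[-1,0,0,0,0,0,0],[-1,0,0,0,0,0,0],[-1,0,0,0,0,0,0],[-1,0,0,0,0,0,0],[-1,0,0,0,0,0,0],[-1,0,0,0,0,0,0],[-1,0,0,0,0,0,0],[-1,0,0,0,0,0,0]]' && python3 -m creep '[[-1,0,0,-0.4,0,0,0],[-1,0,0,-1,0,0,0],[-1,0,0,-1.7,0,0,0],[-1,0,0,-2.4,0,0,0],[-1,0,0.4,-2.8,0,0,0],[-1,0,1.1,-2.8,0,0,0],[-1,-0.1,1.9,-2.8,0,0,0],[-1,-0.1,2.7,-2.8,0,0,0],[-1,-0.1,3.5,-2.8,0,0,0],[-1,-0.15,4.3,-2.8,0,0,0],[-1,-0.15,5.1,-2.8,0,0,0],[-1,-0.2,5.9,-2.8,0,0,0],[-1,-0.2,6.7,-2.8,0,0,0],[-1,-0.25,7.3,-2.8,0,0,0],[-1,-0.27,7.7,-2.8,0,0,0],[-1,-0.27,7.9,-2.7,0,0,0],[-1,-0.27,7.97,-2.4,0,0,0],[-1,-0.27,7.97,-2,0,0,0],[-1,-0.27,7.97,-2,0,0,0]]'; python3 - <<'E'
from h import *
from cell import viewer
for n in("top","scene"):
    c=viewer.camera(n);w=cloud(c)
    if n=="scene":
        m=(np.hypot(w[...,0]-.5685,w[...,1]+.392)<.14)&(w[...,2]>.015)&(w[...,2]<.023);print(rect(w[m]),np.median(w[m][:,2]))
E
```

```text
t: 13.4
ee_pos: [0.5297, 0.0847, 0.0766]
tool_rot: [-3.142, 0.0, 0.113]
ft_force: [-0.4, -0.2, 1.1]
opening: 0.0
grip_force: 0.0
t: 15.78
ee_pos: [0.5663, -0.3901, 0.1933]
tool_rot: [-3.137, 0.004, 0.114]
ft_force: [0.3, 0.0, 0.7]
opening: -0.0
grip_force: 0.0
[ 570.6 -390.8   68.9  220.5   70.8] 0.017344378062852606
```

```bash
python3 -m creep '[[-1,0,0,0.5,0,0,0],[-1,0,0,1.1,0,0,0],[-1,0,0,1.7,0,0,0],[-1,0,0,2.1,0,0,0],[-1,0,0,2.22,0,0,0],[-1,0,0,2.25,0,0,0],[-1,0,0,2.25,0,0,0],[-1,0,0,2.25,0,0,0],[-1,0,0,2.25,0,0,0],[-1,0,0,2.25,0,0,0],[-1,0,0,2.25,0,0,0],[-1,0,0,2.25,0,0,0],[-1,0,0,2.25,0,0,0],[-1,0,0,2.25,0,0,0],[-1,0,0,2.25,0,0,0],[-1,0,0,2.25,0,0,0],[-1,0,0,2.25,0,0,0],[-1,0,0,2.25,0,0,0],[-1,0,0,2.25,0,0,0],[-1,0,0,2.25,0,0,0]]'; python3 - <<'E'
from cell import viewer
import cv2
c=viewer.camera("scene");cv2.imwrite("pics/s5.png",c["color"])
E
```

```text
t: 18.38
ee_pos: [0.5677, -0.3923, 0.0616]
tool_rot: [-3.142, 0.0, 0.113]
ft_force: [-0.4, -0.5, 0.3]
opening: -0.002
grip_force: 0.0
```

View pics/s5.png

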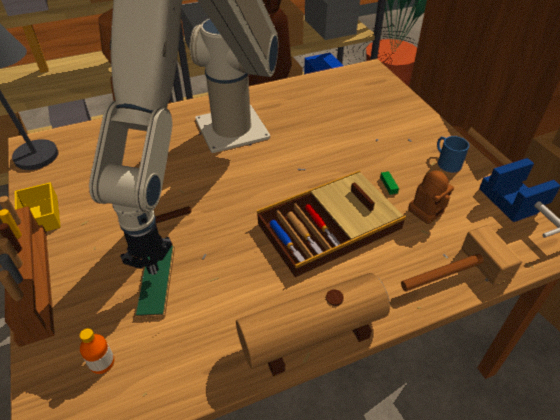

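The gripper points down at the strop's middle (tip at (153,270)), the case is open (ridge at (362,195)), and everything else is in place.

```bash
python3 -c "
from cell import order
print(order.hand_in())"
```

```text
the job is handed in; nothing more can be done
None
```

The job is handed in: I pushed the case open to its end stop, pointed at the red handle for just over two seconds from about 2.5 cm, and finished pointing at the green strop the same way, touching nothing else, at about 18 s on the clock.

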